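Level the gel casting table and lock its screw

ROBOT

A 7-joint arm with a two-finger parallel gripper is mounted at the origin on a cart in front of the work surface, level with it; the furniture and walls round the work are solid. World frame = base frame: x ahead of the robot, y to its left, z up, the work surface at z = 0. Lengths are in mm, angles in rad, forces in N, time in s.
With the tool pointing down it reaches from about 425 to 875 mm from the base axis. Payload 4.7 kg.
Tool frame: the origin (TCP) lies midway between the tips of the shut fingers; the grasp point (between the pads) lies ctrl.grip_depth behind it (ctrl.grip_depth is the distance from the TCP to the grasp point, in mm); z points along the fingers, y is the line along which they close (so a half turn about z gives the same grasp; the last joint's range is limited). The gripper opens to 85 mm and grips with 20 to 120 N. Pads are 22 mm wide; open, the fingers measure 114 mm over their backs; the gripper's body (76 mm by 85 mm) begins 54 mm behind the grasp point. The pads swing forward as they close: fully open they stand 13 mm farther back than shut.
Start: joints at [1.188, 0.321, -0.07, 1.45, 0.023, 1.371, -0.057], TCP at [251.187, -599.525, 231.349] pointing down, gripper open.
Joint ranges: [-2.86, 2.86], [-0.3, 2.09], [-1.38, 1.24], [0.06, 2.45], [-1.56, 4.7], [0.09, 2.05], [-2.69, 2.69]. Speed limits (rad/s): [2.57, 2.57, 3.14, 3.14, 3.14, 3.14, 3.14].

INTERFACE

Orientations are given as a rotation vector (axis times angle).
In Python, from workcell import ctrl gives the robot as it stands. The module is installed in compiled form; this text tells all that it offers. Calls block until the motion is done:
- ctrl.movep(position, orientation): joint-space move of the TCP to a pose.
- ctrl.movel(position, frame=None, feed=150, stop_force=None): straight line of the TCP; frame=None keeps the orientation; feed is the mean speed in mm/s. With stop_force (N) it stops when the force on the tool has changed by that much, and returns True; else False.
- ctrl.goto_joints(angles): joint-space move.
- ctrl.let_go() and ctrl.gripper_close(): open the fingers fully, or close them until they stop; the grip force is fixed at half the most.
- ctrl.pause(seconds).
- ctrl.solve_ik(position, orientation): joint angles nearest the present ones, or None.
- ctrl.sense(): the state.
- ctrl.snapshot(name): name is "scene" or "top"; returns a dict with "color" (384x512x3 uint8, blue, green, red), "mtx" (3x3 intrinsics, pixels), "k1" (the pictures are not rectified: a ray, as slopes to the right and down, at radius r is drawn at 1 + k1 r^2 times it, then the intrinsics apply), "R" (3x3) and "t" (3): a world point X has camera coordinates R X + t. Camera axes: x right, y down, z forward; pixel columns grow to the right and rows downward; lengths in mm; the calibration is good to about 2 mm. A picture is of the moment at which its call begins. There is no depth.
A pose or a line that the arm cannot do raises ctrl.IKError and nothing moves.
- ctrl.finish_job(): hands the job in; it is judged then, once.
The state is a dict: "time_s": time; "q": joint angles; "dq": joint speeds; "joint_efforts": joint torques, N m; "tool_pos": TCP position; "tcp_rot": TCP orientation; "ft_force": force on the tool from outside, world axes, zero at the start; "ft_torque": the same for the moment, N m; "finger_gap": opening from 0.0 (shut) to 1.0 (fully open); "finger_force": force on a finger pad.
Only numpy, scipy, OpenCV 4.12 (cv2) and the standard library are available. Lean on these libraries where they do the work, as an engineer would, in place of code of your own. Each camera call takes 0.05 s, during which the arm holds its last target. There are 200 camera calls.

TASK

The gel casting table on the bench stands out of level. Turn the black knob of its levelling screw until the bubble rests between the two black lines of the level vial, then run the brass jam nut down the screw until it is tight against the boss on the table, so that the setting is locked with the bubble still between the lines. Leave the clear gel tray where it lies on the table and do not disturb the amber vial, dish and beaker around it.

Things in the scene. Friction and masses are not known exactly. Their poses are not given: they have to be found in the camera images.
- leveller: gel casting table, 240 (y) x 150 (x) mm, too heavy to shift: black base with a blue-grey table plate, top 43 mm above the bench, that pivots by under 1 degree about a line at y = +95 mm. Origin: centre of the base on the bench; z up. Levelling screw at x = 0, y = -85 mm; level vial along y at x = +53, y = +40 mm, 67 mm high
- knob_mid (a point): centre of the black ribbed knob (36 mm diameter, 17 mm tall, top 98 mm above the bench) on the vertical 20 mm levelling screw. Clockwise from above raises this end of the table. Friction 0.1 N m; stays where left; keeps its height. Starts 0.7 to 2.2 rad of clockwise turn short of level (this end low) and can go 1.6 rad beyond level
- nut_mid (a point): centre of the brass knurled jam nut (60 mm diameter, 14 mm thick) below the knob on the same axis: 63 mm above the bench when tight on the boss (44 mm diameter), 2 to 4 mm higher at the start; over 5 mm of air between nut and knob. Its rim can be gripped with fingers straddling the knob; within 60 mm of the axis all else is below 49 mm
- jam_nut (a joint): turn of the jam nut in rad, growing clockwise seen from above as the nut goes down, 6 mm a turn. 0 is high on the screw, 4.6 the stop, hard against the boss; starts between 0.3 and 2.4. Friction 0.2 N m; stays where left; turning it does not turn the screw, nor the screw it
- bubble_mid (a point): centre of the white bubble, 20 mm long, in the level vial; it runs to the higher end: 12 mm towards the vial's -y for each rad of clockwise turn of the knob
- vial_mid (a point): middle of the level vial, a yellow-green tube 92 mm long between black end blocks, with two black lines 28 mm apart around its middle; its y axis runs along the vial and away from the screw. The table is level when the bubble stands at y = 0 here
- tray: clear gel casting tray, 100 x 90 x 18 mm, loose on the table plate; origin under its centre
- vial: amber vial with a red cap, 23 mm diameter, 48 mm tall, standing loose on the bench beyond the screw end; origin under its centre
- dish: round dish, 58 mm diameter, 14 mm tall, loose on the bench beyond the table; origin under its centre
- glass_beaker: glass beaker, 69 mm diameter, 90 mm tall, loose on the bench; origin under its centre

How it is judged:
By the outcome, as a careful person would: the job done as asked, in the order asked, and still so for the second after the job is handed in, with the robot touching nothing.
It also fails if it takes over 58 s, if anything falls off the work surface, if the arm or the gripper's body presses on something with over 40 N, if the wrist force passes 120 N, or if a joint passes its speed limit or range.

## Working session

There is one attempt and no reset: what is moved stays moved. The work goes in short steps, each a Python script; the robot and the scene stay as the last script left them, time stands still between calls to the robot, and variables do not carry over. Pictures are saved under pics/ and viewed, at most 10 in all, crops included, and the job is handed in when it is done.

```bash
mkdir -p pics
python3 - <<'E'
from workcell import ctrl
import cv2,numpy as np
for n in("scene","top"):
    s=ctrl.snapshot(n); cv2.imwrite(f"pics/{n}0.png",s["color"]); print(n,s["mtx"].tolist(),s["k1"],s["R"].round(3).tolist(),s["t"].round(1).tolist(), (-s["R"].T@s["t"]).round(0))
st=ctrl.sense(); print(ctrl.grip_depth,st["time_s"],st["tcp_rot"],st["finger_gap"])
E
```

```text
scene [[385.739079326942, 0.0, 255.4172262625719], [0.0, 385.739079326942, 191.80240369341672], [0.0, 0.0, 1.0]] -0.1300377631534759 [[0.811, -0.585, 0.014], [-0.263, -0.385, -0.885], [0.523, 0.714, -0.466]] [-380.9, 273.1, 492.3] [ 123. -469.  476.]
top [[467.1198653079805, 0.0, 261.59923222778343], [0.0, 467.1198653079805, 188.2879046965526], [0.0, 0.0, 1.0]] 0.06247847615113094 [[0.021, -1.0, 0.02], [-0.995, -0.023, -0.094], [0.095, -0.018, -0.995]] [115.9, 576.9, 1013.4] [ 476.  148. 1061.]
18.700000000000003 0.1 [-3.07829680e+00 -6.18992327e-01  7.28842007e-04] 1.002557639380306
```

View pics/top0.png

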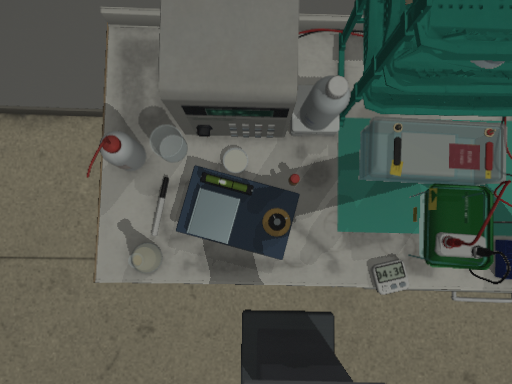

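View pics/scene0.png

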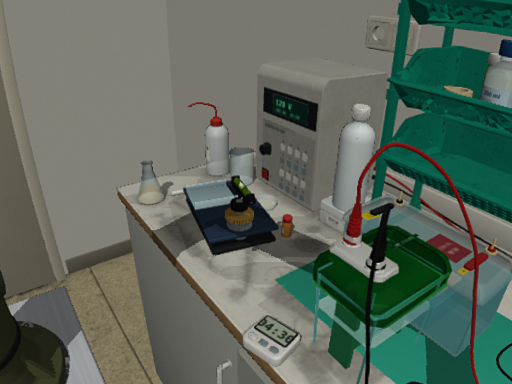

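The top view shows the table at about (238,213), the brass nut and knob at (277,222), the level vial at (227,183), the amber vial at (295,179), the dish at (235,159) and the beaker at (169,143). Next I'll zoom in and measure.

```bash
cat > h.py <<'E'
from workcell import ctrl
import cv2,numpy as np
def plane(s,uv,z):
    p=np.array(uv,float).reshape(-1,2); K=s["mtx"]; d=(p-[K[0,2],K[1,2]])/[K[0,0],K[1,1]]; x=d.copy()
    for _ in range(20): x=d/(1+s["k1"]*(x**2).sum(1,keepdims=True))
    r=np.c_[x,np.ones(len(x))]@s["R"]; c=-s["R"].T@s["t"]
    return c+r*((z-c[2])/r[:,2])[:,None]
def proj(s,X):
    p=s["R"]@np.array(X,float)+s["t"]; x=p[:2]/p[2]; x=x*(1+s["k1"]*(x@x)); return (s["mtx"]@[*x,1])[:2]
def brass(s):
    h=cv2.cvtColor(s["color"],cv2.COLOR_BGR2HSV); m=cv2.inRange(h,(8,80,50),(28,255,255)); 
    w=np.zeros_like(m); w[195:250,250:300]=255; return m&w
E
python3 - <<'E'
from h import *
s=ctrl.snapshot("top"); c=s["color"]
a=cv2.resize(c[160:265,165:305],None,fx=5.5,fy=5.5,interpolation=cv2.INTER_CUBIC); cv2.imwrite("pics/zoom.png",a)
m=brass(s); k=max(cv2.findContours(m,0,1)[0],key=cv2.contourArea); (u,v),r=cv2.minEnclosingCircle(k); print(u,v,r,plane(s,[(u,v),(u+r,v)],73))
h=cv2.cvtColor(c,cv2.COLOR_BGR2HSV)
g=cv2.inRange(h,(25,110,50),(50,255,255)); g[:,:190]=0;g[:160]=0;g[205:]=0;g[:,260:]=0
k=np.argwhere(g)[:,::-1]; print(len(k),cv2.minAreaRect(k.astype(np.float32)))
s2=ctrl.snapshot("scene"); cv2.imwrite("pics/zs.png",cv2.resize(s2["color"][165:260,175:305],None,fx=6,fy=6,interpolation=cv2.INTER_CUBIC))
E
```

```text
275.9565124511719 221.78260803222656 14.217567443847656 [[499.42597332  97.59087676  73.        ]
 [500.07906729  67.55677365  73.        ]]
220 ((225.90719604492188, 182.83645629882812), (42.01677703857422, 6.315813064575195), 15.422163009643555)
```

View pics/zoom.png

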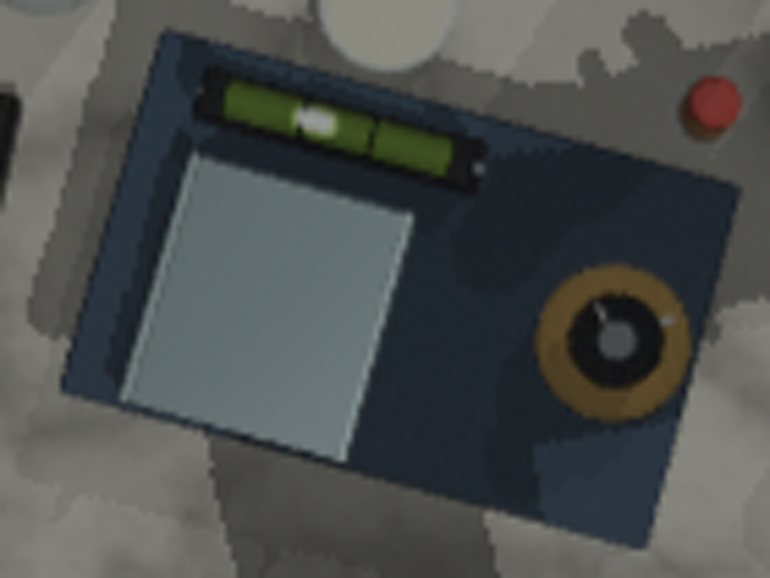

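View pics/zs.png

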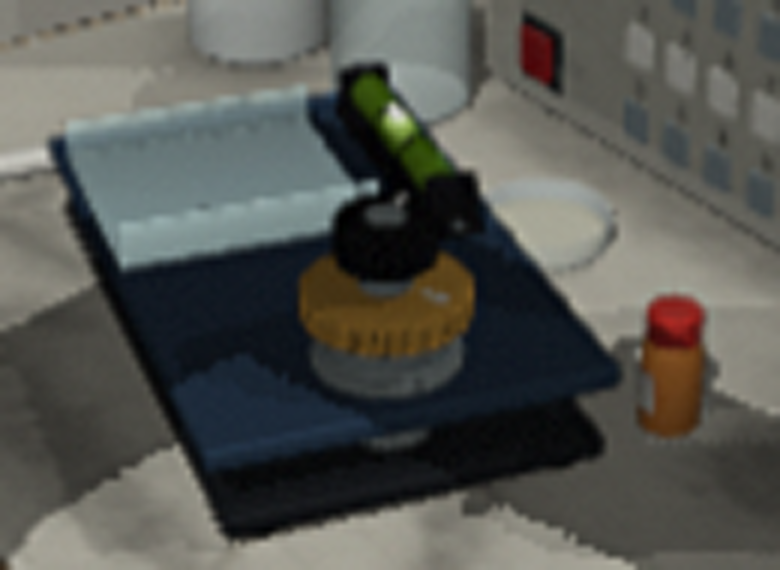

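The bubble sits between the vial's middle and its far (+y) end. It's at about zoom (317,120), against a middle of about (336,128) between the lines at x≈300 and 372. The vial's middle agrees with the lines. The nut (613,343) and knob hub (616,341) are concentric. Next I'll measure the bubble and plan the joints.

```bash
cat >> h.py <<'E'
from scipy.spatial.transform import Rotation as Ro
def down(yaw): return (Ro.from_euler("z",yaw)*Ro.from_euler("x",np.pi)).as_rotvec()
def bubble(s,pic=None):
    c=s["color"]; h=cv2.cvtColor(c,cv2.COLOR_BGR2HSV)
    # vial end to end: green tube or whitish bubble within the tube strip (first-look pixel frame)
    W=np.zeros(c.shape[:2],np.uint8); cv2.line(W,(205,177),(249,190),255,7)
    g=cv2.inRange(h,(25,90,45),(50,255,255))&W
    b=cv2.inRange(c,(95,120,0),(255,255,255))&W
    P=plane(s,np.argwhere(g|b)[:,::-1],67)[:,:2]; B=plane(s,np.argwhere(b)[:,::-1],67)[:,:2]
    d=-np.array([np.sin(YAW),-np.cos(YAW)]); t=P@d; mid=(t.min()+t.max())/2
    wgt=c[...,0][b>0].astype(float)-40
    tb=B@d
    return dict(len=t.max()-t.min(),n=len(B),off=(tb*wgt).sum()/wgt.sum()-mid,ext=(tb.min()-mid,tb.max()-mid),at=P.mean(0))
YAW=np.deg2rad(-15.4)
E
python3 - <<'E'
from h import *
s=ctrl.snapshot("top"); c=s["color"]
o=lambda z:(165+z[0]/5.5,160+z[1]/5.5)
print("hub",plane(s,o((616,341)),100),"knob", plane(s,o((616,340)),98),"nut",plane(s,o((613,343)),73))
# table corners at z=43
P=plane(s,[o(z) for z in((165,30),(740,188),(645,548),(62,390))],43)[:,:2]; print(P.round(1),P.mean(0))
e=P[0]-P[1]; f=P[3]-P[2]; print(np.linalg.norm(e),np.linalg.norm(f),[np.rad2deg(np.arctan2(-w[0],w[1])) for w in(e,f)])
d=e/np.linalg.norm(e); print("screw from table",P.mean(0)-85*d)
L=plane(s,[o(z) for z in((300,115),(372,135),(317,120),(225,100),(450,165),(205,92),(478,165))],70)[:,:2]; print("line1,line2,bubble,ends along d",((L-P.mean(0))@d).round(1))
print(bubble(s))
s2=ctrl.snapshot("scene")
p=lambda z:(175+z[0]/6,165+z[1]/6)
print("scene knob top hub",plane(s2,p((388,213)),100))
for y in np.deg2rad([-180,-90,-15,0,90,165]):
    for z in(78,300):
        q=ctrl.solve_ik([500,97,z],down(y)); print(round(np.rad2deg(y)),z,None if q is None else np.round(q,2))
for p in([172,-405,400],[240,-380,400],[445,0,400]):
    q=ctrl.solve_ik(p,down(0)); print(p,None if q is None else np.round(q,2))
E
```

```text
hub [[498.37956393  96.80574246 100.        ]] knob [[498.79959952  96.70659275  98.        ]] nut [[498.2262929   96.51770212  73.        ]]
[[619.5 275.7]
 [561.5  45.5]
 [419.1  81. ]
 [476.1 310.9]] [519.04265628 178.27596035]
237.38163334853638 236.84253398067256 [np.float64(-14.129353759497953), np.float64(-13.921476875173527)]
screw from table [498.29314781  95.84745862]
line1,line2,bubble,ends along d [ 55.5  26.5  48.6  84.9  -5.7  93.2 -16.1]
{'len': np.float64(89.79638847077223), 'n': 22, 'off': np.float64(8.976831887961453), 'ext': (np.float64(2.364180704230364), np.float64(15.866003026715191)), 'at': array([580.10177751, 205.36257377])}
scene knob top hub [[497.57674155  94.97242899 100.        ]]
-180 78 [ 0.66  0.31 -1.01  1.94  0.3   1.05  1.09]
-180 300 [ 0.75  0.05 -1.01  1.66  0.04  1.46  1.31]
-90 78 [ 0.78  0.38 -1.17  1.94  0.4   1.08  2.58]
-90 300 None
-15 78 [ 0.56  0.27 -0.89  1.95  0.24  1.04 -2.27]
-15 300 [-0.02  0.   -0.23  1.68  0.    1.46 -2.08]
0 78 [ 0.58  0.27 -0.91  1.95  0.25  1.04 -2.01]
0 300 [-0.03  0.   -0.21  1.68  0.    1.46 -1.81]
90 78 [ 0.65  0.3  -1.    1.94  0.29  1.05 -0.48]
90 300 [-0.03  0.   -0.22  1.68  0.    1.46 -0.24]
165 78 [ 0.66  0.3  -1.01  1.94  0.3   1.05  0.83]
165 300 [ 0.53  0.03 -0.78  1.66  0.02  1.46  1.06]
[172, -405, 400] [ 1.16 -0.15 -0.05  1.63 -0.01  1.66 -0.45]
[240, -380, 400] [ 1.06 -0.13 -0.1   1.61 -0.01  1.66 -0.61]
[445, 0, 400] [ 0.79 -0.16 -0.73  1.6  -0.11  1.66 -1.51]
```

Two views and the table outline agree on the screw axis at about (498.3, 96.4). The bubble is about +8 to 9 mm off, so roughly 0.72 rad clockwise. I'll move over the knob by a high route.

Run:
```python
from h import *
X,Y=498.3,96.4
ctrl.movel([251,-560,400],feed=250)
ctrl.movep([240,-380,400],down(1.5))
q=ctrl.solve_ik([X,Y,300],down(1.57)); print(np.round(q,2),np.round(ctrl.sense()["q"],2))
ctrl.goto_joints(q)
st=ctrl.sense(); print(st["time_s"],st["tool_pos"],st["ft_force"])
for y in (0.6,1.2,1.57,2,3,4):
    q=ctrl.solve_ik([X,Y,78],down(y)); print(y,np.round(q,2))
    q=ctrl.solve_ik([X,Y,55],down(y)); print(y,None if q is None else np.round(q,2))
```

```text
[ 0.98  0.07 -1.26  1.66  0.07  1.46 -0.29] [ 1.18 -0.13 -0.2   1.61 -0.03  1.66  0.9 ]
4.0583 [498.66294321  94.95650446 299.97253933] [ 0.3751001  -0.32840134 -0.66165902]
0.6 [ 0.72  0.33 -1.08  1.95  0.33  1.06 -1.48]
0.6 [ 0.69  0.37 -1.06  1.97  0.37  1.02 -1.51]
1.2 [ 0.75  0.35 -1.12  1.95  0.36  1.07 -0.9 ]
1.2 [ 0.72  0.38 -1.09  1.97  0.4   1.03 -0.93]
1.57 [ 0.76  0.36 -1.14  1.95  0.37  1.07 -0.54]
1.57 [ 0.73  0.39 -1.1   1.97  0.41  1.03 -0.57]
2 [ 0.77  0.36 -1.15  1.95  0.38  1.07 -0.12]
2 [ 0.73  0.4  -1.11  1.97  0.41  1.03 -0.14]
3 [ 0.85  0.45 -1.28  1.94  0.48  1.11  0.8 ]
3 [ 0.82  0.49 -1.25  1.96  0.53  1.08  0.77]
4 [ 0.89  0.51 -1.35  1.94  0.55  1.14  1.75]
4 [ 0.86  0.55 -1.32  1.96  0.6   1.11  1.72]
```

Run:
```python
from h import *
X,Y=498.3,96.4
ctrl.goto_joints([-0.03,0,-0.22,1.68,0,1.46,-0.24])
ctrl.movel([X,Y,300],frame=down(1.57))
ctrl.pause(.2); st=ctrl.sense(); print(st["time_s"],st["tool_pos"],st["ft_force"],np.round(st["q"],2))
for y in (-.4,0.6,1.57,3,4,4.5):
    for z in(78,55):
        q=ctrl.solve_ik([X,Y,z],down(y)); print(y,z,None if q is None else np.round(q,2))
```

```text
5.6417 [498.32934972  96.2573956  299.97360373] [0.40854953 0.44278623 0.42607502] [-0.03  0.   -0.22  1.68  0.    1.46 -0.24]
-0.4 78 [-0.06  0.16 -0.2   1.97  0.04  1.01 -2.25]
-0.4 55 [-0.07  0.19 -0.19  1.99  0.04  0.96 -2.25]
0.6 78 [-0.04  0.17 -0.22  1.97  0.04  1.01 -1.25]
0.6 55 [-0.04  0.2  -0.22  1.99  0.05  0.96 -1.26]
1.57 78 [-0.04  0.17 -0.22  1.97  0.04  1.01 -0.28]
1.57 55 [-0.04  0.2  -0.22  1.99  0.05  0.96 -0.29]
3 78 [-0.03  0.17 -0.23  1.97  0.05  1.01  1.15]
3 55 [-0.03  0.2  -0.23  1.99  0.06  0.96  1.14]
4 78 [-0.    0.17 -0.26  1.97  0.05  1.01  2.14]
4 55 [-0.    0.2  -0.26  1.99  0.06  0.96  2.13]
4.5 78 [ 0.01  0.17 -0.28  1.97  0.05  1.01  2.64]
4.5 55 [ 0.02  0.2  -0.29  1.99  0.07  0.96  2.63]
```

Run:
```python
from h import *
X,Y=498.3,96.4
print(ctrl.movel([X,Y,110],feed=200), ctrl.movel([X,Y,77],feed=60,stop_force=8))
ctrl.gripper_close(); st=ctrl.sense(); print(st["time_s"],st["tool_pos"],st["ft_force"],st["ft_torque"],st["finger_gap"],st["finger_force"])
for i in (1,2):
    ctrl.movel([X,Y,77],frame=down(1.57-.36*i)); st=ctrl.sense(); print(st["ft_force"].round(1) if hasattr(st["ft_force"],"round") else st["ft_force"],st["ft_torque"])
ctrl.pause(.5)
s=ctrl.snapshot("top"); print(bubble(s),st["time_s"])
cv2.imwrite("pics/t1.png",cv2.resize(s["color"][150:265,165:305],None,fx=5,fy=5,interpolation=cv2.INTER_CUBIC))
```

```text
False False
7.9667 [498.63213781  96.42660216  77.58871635] [-2.03333131 -0.94688742  4.00840409] [-0.04890611  0.2243977   0.00129272] 0.4005024246321809 59.39540684223175
[-1.7 -0.1  4.8] [-0.11792419  0.35344266 -0.09834484]
[-1.9 -0.7  5.9] [-0.09042133  0.40966956 -0.10988382]
{'len': np.float64(89.79638847077223), 'n': 16, 'off': np.float64(2.089165912751639), 'ext': (np.float64(-5.01436832278614), np.float64(7.074776501675387)), 'at': array([579.925561  , 205.53620767])} 8.9833
```

View pics/t1.png

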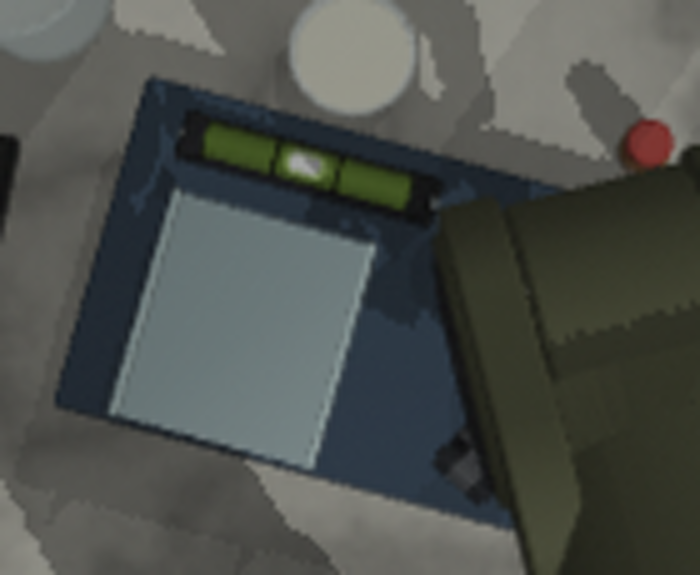

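The bubble now spans about x=283–325 between lines at 275 and 338, so it's roughly 1–2 mm short of centre. I'll add 0.12 rad, release and recheck.

Run:
```python
from h import *
X,Y=498.3,96.4
ctrl.movel([X,Y,77],frame=down(1.57-.84)); ctrl.pause(.8)
print(bubble(ctrl.snapshot("top"))["off"])
ctrl.let_go(); ctrl.movel([X,Y,125],feed=150)
s=ctrl.snapshot("top"); print(bubble(s))
q=ctrl.solve_ik([X,Y,125],down(4.4)); print(np.round(q,2)); ctrl.goto_joints(q)
ctrl.pause(.2); s=ctrl.snapshot("top"); st=ctrl.sense(); print(st["time_s"],st["tool_pos"],np.round(st["q"],2),bubble(s)["off"])
cv2.imwrite("pics/t2.png",cv2.resize(s["color"][165:205,195:260],None,fx=12,fy=12,interpolation=cv2.INTER_CUBIC))
```

```text
1.1604818510470523
{'len': np.float64(89.79638847077223), 'n': 4, 'off': np.float64(2.7574857612119104), 'ext': (np.float64(-6.429038221620374), np.float64(6.445525202914098)), 'at': array([579.93865389, 205.36894974])}
[ 0.81  0.28 -1.17  1.9   0.28  1.15  2.36]
14.8833 [498.2850513   96.42366034 124.98943559] [ 0.81  0.28 -1.17  1.9   0.28  1.15  2.36] -6.429038221620374
```

View pics/t2.png

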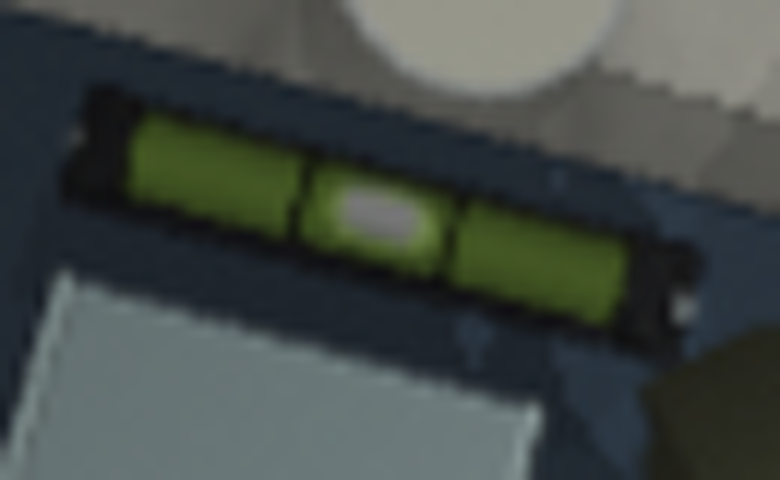

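The bubble is centred: it sits at (381,213), with the lines at x≈300 and 453 (middle 376). Next is the nut. I'll swap to the comfortable arm configuration higher up, come down straddling the knob, then turn clockwise while following the thread.

```bash
cat > nut.py <<'E'
from h import *
X,Y=498.3,96.4
def turn(y0,y1,z0):
    y=y0
    while y>y1:
        y-=.2; z=z0-(y0-y)*6/(2*np.pi)
        ctrl.movel([X,Y,z],frame=down(y)); st=ctrl.sense(); t=st["ft_torque"][2]
        print(round(y,2),round(z,1),round(t,3),np.round(st["ft_force"],1),round(st["finger_gap"],3),round(st["time_s"],1))
        if abs(t)>.8 or max(abs(np.array(st["ft_force"])))>45: break
    return y,z
E
python3 - <<'E'
from nut import *
ctrl.movel([X,Y,230],feed=200)
ctrl.goto_joints([0.01,0.05,-0.27,1.76,0.02,1.32,2.5])
st=ctrl.sense(); print(st["time_s"],st["tool_pos"])
ctrl.movel([X,Y,150],frame=down(4.4),feed=200)
print(np.round(ctrl.sense()["q"],2))
print(ctrl.movel([X,Y,90],feed=120,stop_force=8),ctrl.movel([X,Y,48],feed=60,stop_force=8))
ctrl.gripper_close(); st=ctrl.sense(); print(st["time_s"],st["tool_pos"],st["ft_force"],st["ft_torque"],st["finger_gap"],st["finger_force"])
if .6<st["finger_gap"]<.8: print(turn(4.4,-.7,48))
E
```

```text
16.6083 [512.21285184 102.58243123 234.84147737]
[ 0.02  0.09 -0.27  1.89  0.03  1.16  2.56]
False False
19.0667 [498.496756    96.56031271  48.88477261] [-2.29451572 -0.43958926  4.95843879] [-0.03019997  0.49168281 -0.0198933 ] 0.678197067779654 62.89464354515076
4.2 47.8 -0.198 [-2.   0.4  4.9] 0.677 19.4
4.0 47.6 -0.211 [-2.9 -0.8  6. ] 0.678 19.8
3.8 47.4 -0.17 [-2.8 -0.2  5.9] 0.682 20.1
3.6 47.2 -0.246 [-3.1  0.   6.5] 0.679 20.5
3.4 47.0 -0.196 [-2.7  0.8  5.8] 0.675 20.8
3.2 46.9 -0.216 [-2.6  0.6  5.6] 0.678 21.2
3.0 46.7 -0.192 [-3.2  0.4  5.8] 0.678 21.5
2.8 46.5 -0.193 [-2.4  0.5  5.7] 0.68 21.9
2.6 46.3 -0.154 [-4.   1.   6.2] 0.676 22.2
2.4 46.1 -0.185 [-3.   0.9  5. ] 0.68 22.6
2.2 45.9 -0.221 [-2.   0.6  5.7] 0.678 22.9
2.0 45.7 -0.184 [-1.8  1.5  5.4] 0.677 23.3
1.8 45.5 -0.189 [-2.6  2.5  5.2] 0.679 23.6
1.6 45.3 -0.209 [-1.9  2.8  4.4] 0.677 24.0
1.4 45.1 -0.175 [-1.7  1.7  5.1] 0.679 24.3
1.2 44.9 -0.209 [-1.6  2.   5.5] 0.682 24.7
1.0 44.8 -0.216 [-1.2  2.1  4.8] 0.672 25.0
0.8 44.6 -0.261 [-0.5  1.8  4.8] 0.677 25.4
0.6 44.4 -0.266 [-0.9  2.5  6.3] 0.678 25.7
0.4 44.2 0.278 [-1.6  1.4  6.4] 0.677 26.1
0.2 44.0 0.885 [-4.3  0.1 10.3] 0.679 26.4
(0.19999999999999873, 43.989295434084234)
```

Up to yaw 0.4 the reading stayed near friction level. Then the torque climbed to 0.88 N m after about 4 rad, so the nut has met the boss. I'll tighten a little more, release and look.

Run:
```python
from nut import *
ctrl.movel([X,Y,44],frame=down(.05)); ctrl.pause(.2); st=ctrl.sense(); print(st["ft_torque"],st["ft_force"],st["finger_gap"])
ctrl.let_go(); ctrl.movel([X,Y,125],feed=120); ctrl.movel([X-60,Y-20,300],feed=250); ctrl.pause(.2)
s=ctrl.snapshot("scene"); t=ctrl.snapshot("top"); st=ctrl.sense(); print(st["time_s"],st["tool_pos"])
a=cv2.resize(s["color"][170:250,195:285],None,fx=6,fy=6,interpolation=cv2.INTER_CUBIC)
b=cv2.resize(t["color"][165:205,195:260],None,fx=4,fy=4,interpolation=cv2.INTER_CUBIC)
c=np.zeros((480,800,3),np.uint8); c[:,:540]=a; c[:160,540:800]=b; cv2.imwrite("pics/f.png",c)
```

```text
[0.10281236 0.73222974 0.70298647] [-3.57444999  0.66046879  7.98510359] 0.6777422866489079
29.325 [438.08195563  76.38156634 298.93956454]
```

View pics/f.png

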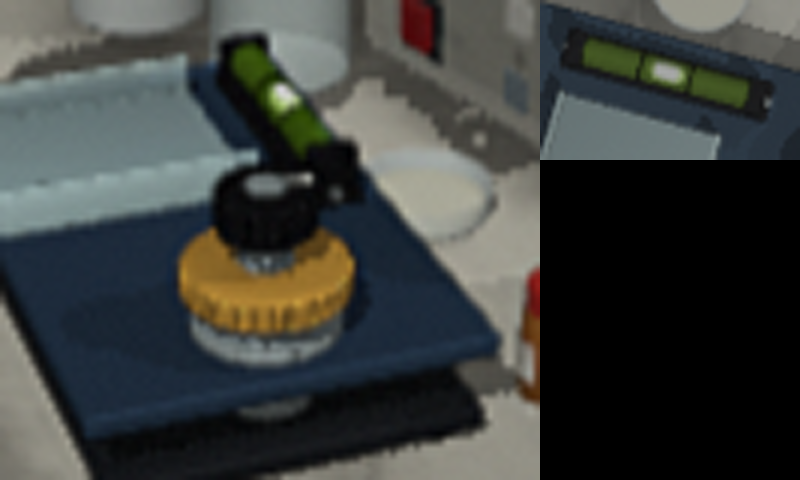

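The final view shows the bubble at (667,73), between the lines at x≈640 and 692. The nut has dropped about 2 px in the scene view, matching roughly 3.8 mm of travel. It sits on the boss, and the tray, dish and amber vial are in place, so I'm handing it in.

```bash
python3 -c "
from workcell import ctrl
print(ctrl.finish_job())"
```

```text
the job is handed in; nothing more can be done
None
```

The job is handed in: the bubble is centred between the two lines, the jam nut is run down against the boss (torque rose to about 0.9 N m at the stop), and it took about 29 s of the 58 s allowed.

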